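# Set and lock the telescoping hold-down on the work

## Task

The bench fixture's telescoping hold-down post is parked above the aluminium part and locked. Twist its red wing knob counter-clockwise (seen from above) until it is loose, only then slide the post down until its rubber foot presses on the part, gently but firmly (about 10 N, always under 20 N), and, keeping it pressed there, twist the knob back clockwise to its stop so that the post stays locked. Let go, and leave the tub, the screwdriver and the steel ring where they are.

Things in the scene. Friction and masses are not known exactly. Their poses are not given: they have to be found in the camera images.
- fixture: blue hold-down fixture, fixed to the bench: base plate 210 x 130 x 14 mm, a 40 x 60 mm column 180 mm high, 95 mm to the -x side of the post axis, and an arm with a dark sleeve (yellow band, 58 mm across, 132 to 180 mm above the bench) round the post. Origin: on the bench directly under the vertical post axis; z up, x from column to post axis
- knob_grip (a point): centre of the red wing of the knob on top of the post, on the post's vertical axis. The wing is 62 mm long (this frame's x), 16 mm thick (its y: the way to pinch it) and 34 mm tall; below it is a black disc of radius 20 mm, whose underside is 27 mm below this point. Turns and slides with the post; 283 mm above the bench at post = 0
- knob (a joint): twist of knob and post about the vertical, rad, growing counter-clockwise from above, 0 to 1.2 with a stop at each end. A sprung cam clamps the post below about 0.55, hardest at the clockwise stop (0), where it holds about 20 N along the post; past 0.65 the post is free. Turning the cam takes up to about 0.7 N m; left part-way it may spring open. Locked: within 0.2 of 0
- post (a joint): how far the post is slid down from its top, m, 0 to 0.085. Unlocked, it slides against about 4 N of friction and weighs about 3 N, so it stays where left, moves down with a push of about 1 N and needs about 11 N of push for 10 N on the foot
- foot: round rubber foot, 30 mm across, below the post on a spring (4 N per mm, 12 mm of travel, no preload). Origin: the centre of its underside, 105 mm above the bench at post = 0 when the spring is relaxed. It does not turn with the knob
- anvil: dark round anvil, 72 mm across, 24 mm high, under the foot, with a seat pillar that carries the aluminium part (flange 84 mm, boss 50 mm across). Origin: its underside, 14 mm above the bench. The seat's height differs each time and is not reported: the boss's flat top, which the foot must press, is 68 to 90 mm above the bench, to be found by feel. The foot starts 9 to 37 mm above it
- tub: bystander: round white tub with a green lid, 84 mm across, 85 mm high; origin at the centre of its underside
- driver: bystander: orange-handled screwdriver lying on the bench, 200 mm long along its x, origin under its middle
- blank: bystander: flat steel ring lying on the bench, 80 mm across, 10 mm thick; origin at the centre of its underside

How it is judged:
By the outcome, as a careful person would: the job done as asked, in the order asked, and still so for the second after the job is handed in, with the robot touching nothing.
It also fails if it takes over 45 s, if anything falls off the work surface, if the arm or the gripper's body presses on something with over 40 N, if the wrist force passes 120 N, or if a joint passes its speed limit or range.

## Robot

A 6-joint arm with a two-finger parallel gripper is mounted at the origin on the work surface. World frame = base frame: x ahead of the robot, y to its left, z up, the work surface at z = 0. Lengths are in m, angles in rad, forces in N, time in s.
With the tool pointing down it reaches from about 0.35 to 0.975 m from the base axis. Payload 7.1 kg.
Tool frame: the origin (TCP) lies midway between the tips of the shut fingers; the grasp point (between the pads) lies 19 mm behind it; z points along the fingers, x is the direction in which the jaws open and shut, and the axes are right-handed (so a half turn about z gives the same grasp; the last joint's range is limited). The gripper opens to 88 mm and grips with 3 to 60 N. Pads are 20 mm wide; open, the fingers measure 115 mm over their backs; the gripper's body (75 mm by 178 mm) begins 61 mm behind the grasp point.
Start: joints at [1.29, 0.423, 1.63, -0, 1.089, -0.019], TCP at [0.162, 0.604, 0.223] pointing down, gripper open.
Joint ranges: [-3, 3], [-0.9, 2.11], [0.09, 2.58], [-1.31, 4.45], [0.11, 2.69], [-2.54, 2.54]. Speed limits (rad/s): [2.39, 2.39, 3.01, 3.14, 3.14, 3.14].

## Interface

Orientations are given as a unit quaternion [w, x, y, z].
In Python, from station import move_pose, movel, movej, command_gripper, wait, inverse_kinematics, read_camera, camera_info, MotionError, job_done, get_time, get_joint_pos, get_qvel, get_effort, get_tcp_pos, get_ee_rot, get_ft_force, get_ft_torque, get_grip_width gives the robot as it stands. Calls block until the motion is done:
- move_pose(position, orientation): joint-space move of the TCP to a pose.
- movel(position, frame=None, v=0.15, until_force=None): straight line of the TCP; frame=None keeps the orientation; v is the mean speed in m/s. With until_force (N) it stops when the force on the tool has changed by that much, and returns True; else False.
- movej(angles): joint-space move.
- command_gripper(opening): opening from 0.0 (shut) to 1.0 (fully open); the grip force is fixed at half the most; returns when the fingers have stopped.
- wait(seconds).
- inverse_kinematics(position, orientation): joint angles nearest the present ones, or None.
- read_camera(name): name is "scene" or "top" or "wrist"; returns the picture (400x640x3 uint8, red, green, blue); there is no depth.
- camera_info(name): a dict with "intrinsics" (3x3 intrinsics, pixels), "dist" ([k1, k2, p1, p2, k3] as OpenCV has them; the pictures are not rectified), "T" (4x4, takes a point from camera to world coordinates); the wrist camera has in their place "tool_from_camera" (4x4, takes a point from camera to tool coordinates, whose origin is the TCP and whose axes are the tool frame's). Camera axes: x right, y up, looking along -z (the intrinsics and any distortion apply to the point x, -y, -z); pixel columns grow to the right and rows downward; lengths in m; the calibration is good to about 2 mm. A picture is of the moment at which its call begins: read the wrist's pose just before it. camera_info takes no time and is no camera call.
A pose or a line that the arm cannot do raises MotionError and nothing moves.
- job_done(): hands the job in, once; it reports no verdict.
Readings, each from a call of its own:
- get_time(): time.
- get_joint_pos(): joint angles.
- get_qvel(): joint speeds.
- get_effort(): joint torques, N m.
- get_tcp_pos(): TCP position.
- get_ee_rot(): TCP orientation.
- get_ft_force(): force on the tool from outside, world axes, zero at the start.
- get_ft_torque(): the same for the moment, N m.
- get_grip_width(): opening from 0.0 (shut) to 1.0 (fully open).
Only numpy, scipy, OpenCV 4.12 (cv2) and the standard library are available. Lean on these libraries where they do the work, as an engineer would, in place of code of your own. Each camera call takes 0.05 s, during which the arm holds its last target.

## Working session

There is one attempt and no reset: what is moved stays moved. The work goes in short steps, each a Python script; the robot and the scene stay as the last script left them, time stands still between calls to the robot, and variables do not carry over. Pictures are saved under pics/ and viewed, and the job is handed in when it is done.

```bash
ls; mkdir -p pics; python3 - <<'E'
from station import *
import cv2
for n in ["scene","top","wrist"]:
    im=read_camera(n); cv2.imwrite(f"pics/{n}0.png",im[:,:,::-1])
    print(n,camera_info(n))
print(get_time(),get_tcp_pos(),get_ee_rot(),get_ft_force())
E
```

```text
pics
scene {'intrinsics': array([[474.8298637 ,   0.        , 319.93116806],
       [  0.        , 474.8298637 , 200.54920474],
       [  0.        ,   0.        ,   1.        ]]), 'dist': array([-0.12689445,  0.        ,  0.        ,  0.        ,  0.        ]), 'T': array([[ 0.22425661, -0.7008372 ,  0.677153  ,  1.2908015 ],
       [ 0.97447528,  0.15389405, -0.16344585, -0.12684454],
       [ 0.01033912,  0.69652268,  0.71746029,  0.94690169],
       [ 0.        ,  0.        ,  0.        ,  1.        ]])}
top {'intrinsics': array([[368.17331843,   0.        , 315.62032384],
       [  0.        , 368.17331843, 199.84438076],
       [  0.        ,   0.        ,   1.        ]]), 'dist': array([0.02634188, 0.        , 0.        , 0.        , 0.        ]), 'T': array([[-0.01968838,  0.99172394, -0.12687   ,  0.4718956 ],
       [-0.9997915 , -0.01884168,  0.00787052,  0.07819686],
       [ 0.00541493,  0.12699851,  0.99188813,  1.00055626],
       [ 0.        ,  0.        ,  0.        ,  1.        ]])}
wrist {'intrinsics': array([[301.74473254,   0.        , 322.78899929],
       [  0.        , 301.74473254, 200.45441787],
       [  0.        ,   0.        ,   1.        ]]), 'dist': array([-0.03515563,  0.        ,  0.        ,  0.        ,  0.        ]), 'tool_from_camera': array([[ 9.99999565e-01, -3.72274502e-04, -8.55214957e-04,
         1.12394758e-03],
       [-5.87485875e-04, -9.63554852e-01, -2.67510191e-01,
        -7.35317633e-02],
       [-7.24459298e-04,  2.67510577e-01, -9.63554652e-01,
        -1.61337634e-01],
       [ 0.00000000e+00,  0.00000000e+00,  0.00000000e+00,
         1.00000000e+00]])}
0.15 [0.16163632 0.60330736 0.22210496] [ 3.36459547e-04  7.93368451e-01  6.08741466e-01 -4.63078610e-04] [0.63883129 0.18444451 0.30818919]
```

View pics/scene0.png

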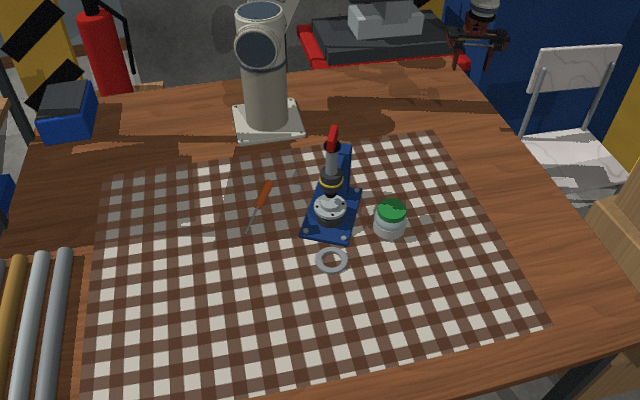

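View pics/top0.png

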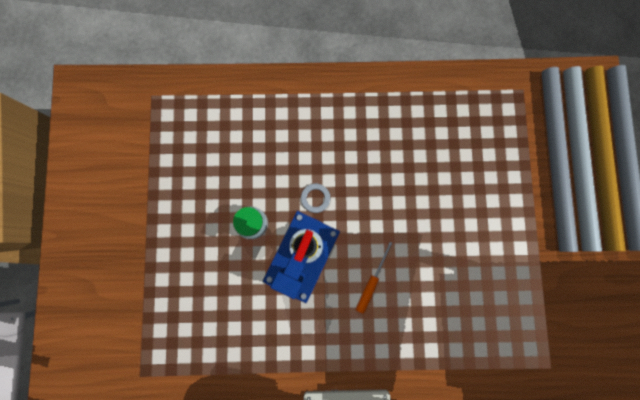

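View pics/wrist0.png

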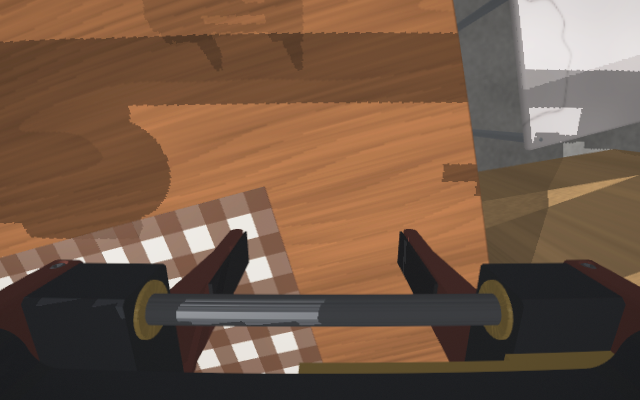

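The scene and top pictures show the fixture, with its column towards the robot (bottom of the top picture) and the red wing near top (304,246). The tub is at (249,222), the ring at (316,198) and the driver at (375,278). The next step is enlarged crops.

```bash
python3 - <<'E'
import cv2
a=cv2.imread("pics/top0.png")[180:320,220:410]; cv2.imwrite("pics/top0c.png",cv2.resize(a,None,fx=4,fy=4,interpolation=cv2.INTER_CUBIC))
a=cv2.imread("pics/scene0.png")[115:280,240:420]; cv2.imwrite("pics/scene0c.png",cv2.resize(a,None,fx=3.6,fy=3.6,interpolation=cv2.INTER_CUBIC))
E
```

```text
(no output)
```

View pics/top0c.png

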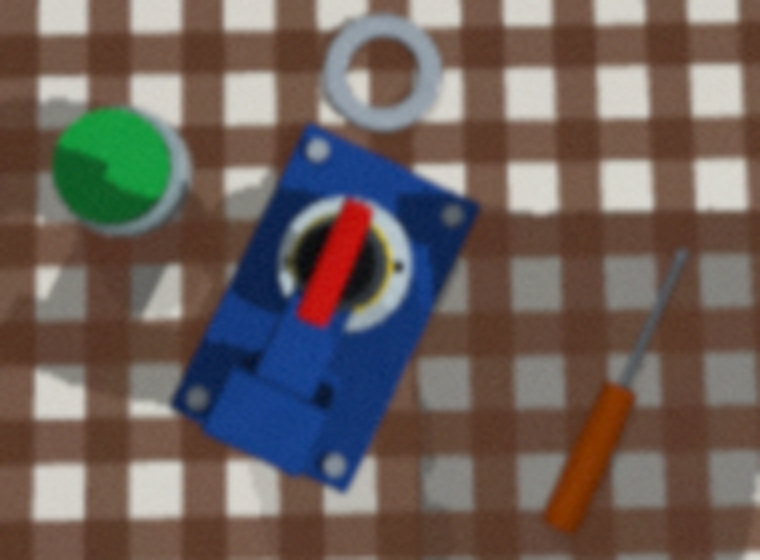

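View pics/scene0c.png

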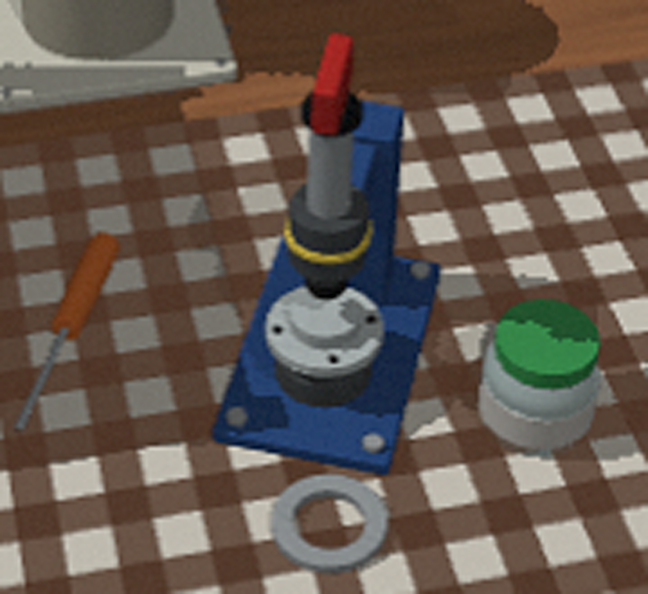

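```bash
cat > h.py <<'E'
import numpy as np, cv2
from station import *
def ray(n,uv):
    i=camera_info(n); p=cv2.undistortPoints(np.array([[uv]],float),i["intrinsics"],i["dist"])[0,0]
    T=i["T"]; return T[:3,3], T[:3,:3]@np.array([p[0],-p[1],-1.])
def onz(n,uv,z):
    o,d=ray(n,uv); return o+d*(z-o[2])/d[2]
E
python3 - <<'E'
from h import *
T=lambda u,v,z: onz("top",(220+(u+.5)/4-.5,180+(v+.5)/4-.5),z)
S=lambda u,v,z: onz("scene",(240+(u+.5)/3.6-.5,115+(v+.5)/3.6-.5),z)
c=[T(*p,.014) for p in [(308,125),(480,206),(345,492),(173,405)]]
for x in c: print(x)
m=np.mean(c,0); d=c[0]+c[1]-c[2]-c[3]; print("plate",m,np.degrees(np.arctan2(d[1],d[0])),[np.linalg.norm(c[i]-c[i-1]) for i in range(4)])
w=[T(*p,.300) for p in [(345,201),(372,206),(325,326),(298,317)]]
for x in w: print(x)
m=np.mean(w,0); d=w[0]+w[1]-w[2]-w[3]; print("wing",m,np.degrees(np.arctan2(d[1],d[0])),[np.linalg.norm(w[i]-w[i-1]) for i in range(4)])
c=[S(*p,.014) for p in [(390,470),(215,437)]]
print("scene plate corners front",c)
print("scene wing top ends", S(343,37,.300),S(328,88,.300))
print("lid tub",T(113,165,.085),"ring",T(382,72,.01))
print("drv",T(683,250,.01),T(563,525,.01))
E
```

```text
[0.5691435  0.12205009 0.014     ]
[0.51259878 0.0078842  0.014     ]
[0.32892307 0.10103889 0.014     ]
[0.3866472  0.21279948 0.014     ]
plate [0.44932814 0.11094317 0.014     ] -26.66736563682005 [np.float64(0.20381449773085575), np.float64(0.1274015613996162), np.float64(0.20594796110653057), np.float64(0.12578754133707518)]
[0.50440449 0.09226182 0.3       ]
[0.50178954 0.07949802 0.3       ]
[0.44611809 0.10258565 0.3       ]
[0.45053986 0.11519476 0.3       ]
wing [0.47571299 0.09738506 0.3       ] -22.78926142256404 [np.float64(0.05854330601669542), np.float64(0.013028907147245007), np.float64(0.06026896938066594), np.float64(0.013361951146616648)]
scene plate corners front [array([0.57793974, 0.11947366, 0.014     ]), array([0.52211344, 0.00604043, 0.014     ])]
scene wing top ends [0.45569881 0.10690157 0.3       ] [0.50345625 0.08539348 0.3       ]
lid tub [0.53954239 0.24022077 0.085     ] ring [0.60469338 0.07156168 0.01      ]
drv [ 0.48091309 -0.12715532  0.01      ] [ 0.30469019 -0.04054556  0.01      ]
```

The top view puts the knob axis near (0.476, 0.097) with wing yaw about -23°. The scene view gives (0.480, 0.096), about -24°. The plate's yaw is -26.7°. I'll approach above the knob and refine with the wrist camera.

```bash
cat >> h.py <<'E'
def quat(psi): return np.array([0,np.cos(psi/2),np.sin(psi/2),0])
from scipy.spatial.transform import Rotation as R
def rot(): q=get_ee_rot(); return R.from_quat([q[1],q[2],q[3],q[0]]).as_matrix()
def yaw(): m=rot(); return np.degrees(np.arctan2(m[1,0],m[0,0]))
E
python3 - <<'E'
from h import *
p=get_tcp_pos(); movel([p[0],p[1],.40],v=.3)
move_pose([.477,.097,.375],quat(np.radians(66)))
print(get_time(),get_joint_pos(),get_tcp_pos(),yaw())
np.savez("w1.npz",p=get_tcp_pos(),r=rot())
cv2.imwrite("pics/w1.png",read_camera("wrist")[:,:,::-1])
print(get_ft_force(),get_ft_torque())
E
```

```text
3.0333 [ 1.77356521e-01  6.02055823e-02  1.74896880e+00  1.88614125e-04
  1.33229152e+00 -9.75534636e-01] [0.47706299 0.09765598 0.37502939] 66.05324508401074
[-0.21959259  0.23185613 -0.92797824] [-0.08371881  0.02923728 -0.06599243]
```

View pics/w1.png

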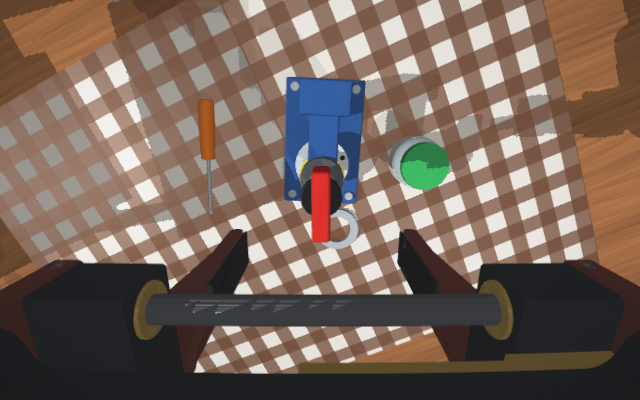

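The wrist view shows the red wing from about (321,172) to (321,242), nearly aligned with the image's vertical and centred between the fingers. I'll enlarge the crop to measure it.

```bash
python3 - <<'E'
import cv2
a=cv2.imread("pics/w1.png")[150:260,270:380]; cv2.imwrite("pics/w1c.png",cv2.resize(a,None,fx=5,fy=5,interpolation=cv2.INTER_CUBIC))
E
```

```text
(no output)
```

View pics/w1c.png

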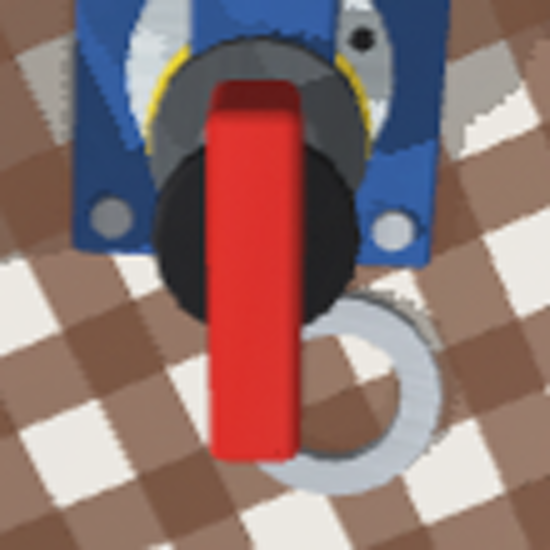

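```bash
cat >> h.py <<'E'
def wz(uv,z,f="w1.npz"):
    s=np.load(f); i=camera_info("wrist"); p=cv2.undistortPoints(np.array([[uv]],float),i["intrinsics"],i["dist"])[0,0]
    T=i["tool_from_camera"]; o=s["p"]+s["r"]@T[:3,3]; d=s["r"]@T[:3,:3]@np.array([p[0],-p[1],-1.])
    return o+d*(z-o[2])/d[2]
E
python3 - <<'E'
from h import *
W=lambda u,v,z: wz((270+(u+.5)/5-.5,150+(v+.5)/5-.5),z)
for z in (.3,.297,.294):
    w=[W(*p,z) for p in [(299,461),(211,461),(206,112),(302,110)]]
    d=w[0]+w[1]-w[2]-w[3]; print("wing",np.mean(w,0),np.degrees(np.arctan2(d[1],d[0])),[np.linalg.norm(w[i]-w[i-1]) for i in range(4)])
# plate front corners
a,b=W(75,247,.014),W(430,268,.014); print(a,b,np.degrees(np.arctan2(*(b-a)[1::-1]))-90)
# tub and so on
E
```

```text
wing [0.47522365 0.09781382 0.3       ] -23.871871038743112 [np.float64(0.060008946550880196), np.float64(0.014883711017750519), np.float64(0.05968681937053316), np.float64(0.01521661385102931)]
wing [0.47605008 0.09742459 0.297     ] -23.871871038743123 [np.float64(0.06077059217263707), np.float64(0.015072618072176986), np.float64(0.060444376489314104), np.float64(0.015409746175186605)]
wing [0.4768765  0.09703537 0.294     ] -23.871871038743123 [np.float64(0.06153223779439395), np.float64(0.01526152512660352), np.float64(0.061201933608094956), np.float64(0.015602878499343895)]
[0.51255534 0.00863202 0.014     ] [0.57151113 0.12215441 0.014     ] -27.444289416787733
```

```bash
python3 - <<'E'
from h import *
q=quat(np.radians(66.1))
print(movel([.4762,.0973,.271],frame=q,v=.1,until_force=4))
wait(.2); print(get_time(),get_tcp_pos(),get_ft_force(),get_ft_torque())
command_gripper(0.0)
wait(.2); print(get_time(),get_grip_width()*88,get_tcp_pos(),yaw(),get_ft_force(),get_ft_torque(),get_joint_pos())
cv2.imwrite("pics/w2.png",read_camera("wrist")[:,:,::-1])
E
```

```text
False
4.475 [0.47650506 0.09735298 0.27152481] [0.10589982 0.30753407 0.44656953] [ 0.00978596 -0.04780934 -0.00682252]
5.775 15.659707437868617 [0.4758742  0.09662273 0.27098144] 66.10072822169029 [-1.63939454 -4.41887073  2.9462707 ] [-0.7487952   0.31889013  0.00385968] [ 1.76553515e-01  1.56882295e-01  1.88204854e+00 -1.30485944e-03
  1.10360479e+00 -9.76533501e-01]
```

View pics/w2.png

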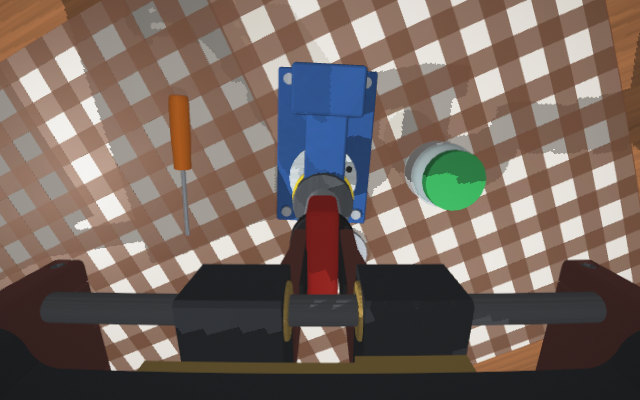

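```bash
python3 - <<'E'
from h import *
q0=np.array(get_joint_pos()); np.save("q0.npy",q0)
for k in range(1,5):
    q=q0.copy(); q[5]-=.1*k; movej(q)
    print(round(get_time(),2),round(yaw(),2),np.round(get_ft_force(),1),round(get_ft_torque()[2],3),round(get_grip_width()*88,2),np.round(get_tcp_pos(),4))
E
```

```text
6.08 71.7 [-2.1 -2.8  1. ] -0.145 16.0 [0.4757 0.0965 0.2709]
6.33 77.37 [-1.7 -4.1  0.8] 0.643 16.18 [0.4757 0.0964 0.2709]
6.58 83.01 [-2.4 -2.9  0.5] 0.322 15.83 [0.4756 0.0965 0.2708]
6.83 88.72 [-2.5 -2.7 -0.2] 0.295 15.77 [0.4755 0.0966 0.2708]
```

```bash
python3 - <<'E'
from h import *
q0=np.load("q0.npy")
for k in range(5,11):
    q=q0.copy(); q[5]-=.1*k; movej(q)
    print(round(get_time(),2),round(yaw(),2),np.round(get_ft_force(),1),round(get_ft_torque()[2],3),round(get_grip_width()*88,2),np.round(get_tcp_pos(),4))
cv2.imwrite("pics/w3.png",read_camera("wrist")[:,:,::-1])
wait(.2);print(np.round(get_ft_force(),1),get_ft_torque())
cv2.imwrite("pics/s3.png",cv2.resize(read_camera("scene")[80:260,240:420,::-1],None,fx=3.3,fy=3.3,interpolation=cv2.INTER_CUBIC))
E
```

```text
7.08 94.42 [-3.  -4.6 -0.2] 0.116 15.76 [0.4757 0.0965 0.2708]
7.33 100.14 [-1.2 -4.  -0.8] 0.053 15.76 [0.4758 0.0965 0.2708]
7.58 105.93 [-1.3 -5.2 -1.7] 0.014 15.41 [0.4758 0.0965 0.2708]
7.83 111.71 [-0.2 -5.7 -1.9] 0.02 15.86 [0.4758 0.0964 0.2708]
8.07 117.43 [-0.5 -4.5 -1.2] 0.067 15.62 [0.4759 0.0964 0.2708]
8.32 123.17 [-0.7 -5.9 -1.4] 0.045 16.19 [0.4759 0.0964 0.2708]
[-0.4 -5.1 -2.5] [-0.90167589  0.06557697  0.0178918 ]
```

View pics/w3.png

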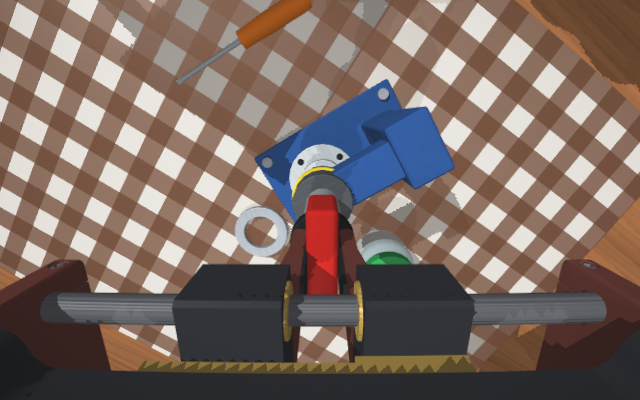

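View pics/s3.png

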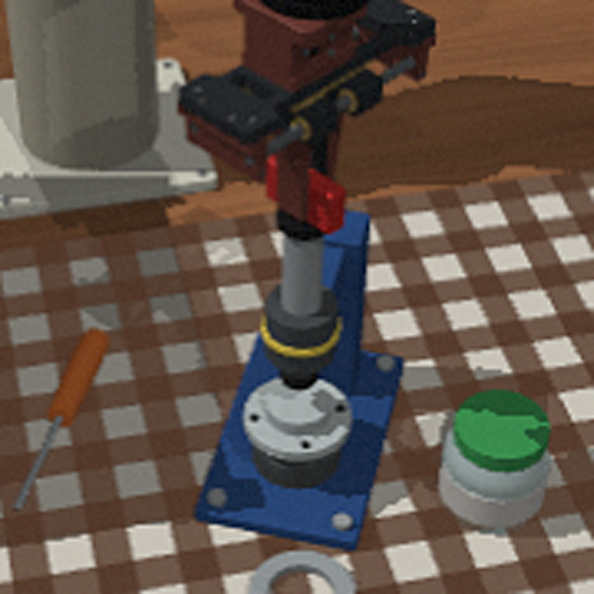

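The wing, with the fingers on it, has turned about 1.0 rad relative to the fixture. The torque is near zero, so the knob is loose. Next I'll slide the post down.

```bash
python3 - <<'E'
from h import *
p=np.array(get_tcp_pos()); np.save("p0.npy",p)
z=p[2]
movel([p[0],p[1],z-.005],v=.02); f=[]
for i in range(3): f.append(np.round(get_ft_force(),1)); wait(.05)
print(get_time(),get_tcp_pos(),f)
r=movel([p[0],p[1],z-.042],v=.02,until_force=5)
print(r,get_time(),get_tcp_pos(),np.round(get_ft_force(),1)); wait(.15); print(np.round(get_ft_force(),1),get_tcp_pos())
E
```

```text
9.1833 [0.47579345 0.09632009 0.26559992] [array([ 0.2, -5. , -4.4]), array([ 0.2, -5. , -3.9]), array([-1.6, -5. , -4.8])]
True 9.4917 [0.47567562 0.0959144  0.26522102] [ 0.7 -1.7  1.4]
[ 0.8 -0.   1.2] [0.47558149 0.09575519 0.26486038]
```

```bash
python3 - <<'E'
from h import *
p=np.load("p0.npy"); 
for k in range(8):
    z=.2648-.002*(k+1)
    r=movel([p[0],p[1],z],v=.02,until_force=8)
    f=np.array(get_ft_force()); print(r,round(get_time(),2),np.round(get_tcp_pos(),4),np.round(f,1),round(get_grip_width()*88,2))
    if r or f[2]>6: break
cv2.imwrite("pics/s4.png",cv2.resize(read_camera("scene")[80:260,240:420,::-1],None,fx=3.3,fy=3.3,interpolation=cv2.INTER_CUBIC))
E
```

```text
False 9.91 [0.4758 0.0962 0.2625] [ 0.6 -3.3 -0.4] 16.28
False 10.16 [0.4757 0.0962 0.2603] [ 0.5 -3.6 -3.2] 15.94
False 10.41 [0.4757 0.0963 0.2584] [ 1.4 -3.6 -4. ] 16.25
False 10.66 [0.4757 0.0963 0.2565] [ 1.6 -4.2 -3.3] 16.34
False 10.91 [0.4758 0.0963 0.2545] [ 0.4 -5.1 -3.6] 16.31
False 11.16 [0.4758 0.0963 0.2526] [ 1.  -3.9 -3.6] 15.5
False 11.41 [0.4758 0.0963 0.2506] [ 0.9 -4.8 -3. ] 15.71
False 11.66 [0.4758 0.0964 0.2487] [ 1.  -5.2 -2.6] 15.65
```

View pics/s4.png

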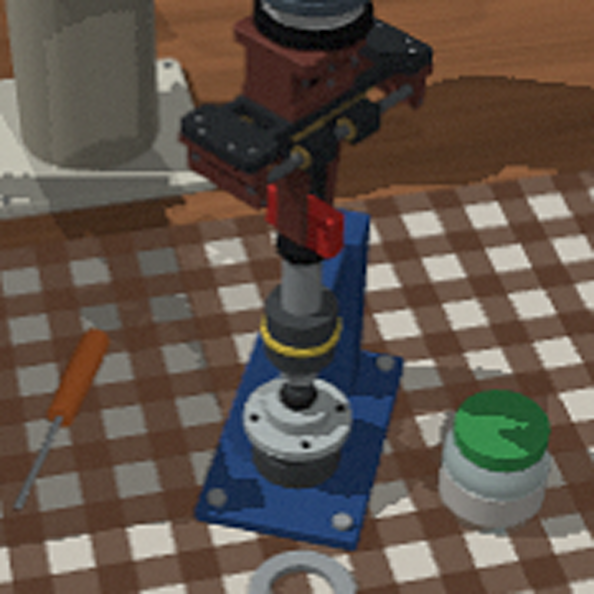

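The post is following the hand down (foot at about (300,393) in the crop, closer to the boss). The sliding baseline is Fz ≈ -3.5 N. I'll continue with finer steps.

```bash
python3 - <<'E'
from h import *
p=np.load("p0.npy"); L=[]
z=.2487
while z>.2285:
    z-=.001
    movel([p[0],p[1],z-.0004],v=.02)
    f=np.mean([get_ft_force() for _ in range(4)],0); t=get_tcp_pos()
    print(round(get_time(),2),round(t[2],5),np.round(f,1))
    if f[2]>1.5: break
E
```

```text
11.96 0.24725 [ 0.6 -5.7 -1.7]
12.21 0.24633 [ 0.2 -4.5 -1.2]
12.46 0.24539 [ 0.1 -5.4 -1.4]
12.71 0.2445 [ 0.3 -5.8  0.2]
12.96 0.24378 [-0.8 -4.7  3.1]
```

```bash
python3 - <<'E'
from h import *
p=np.load("p0.npy")
def rd():
    F=[]
    for _ in range(4): F.append(get_ft_force()); wait(.03)
    return np.mean(F,0)
wait(.1); print(np.round(get_tcp_pos(),5),np.round(rd(),1))
z=.2433
for k in range(4):
    z-=.0005
    movel([p[0],p[1],z],v=.02); f=rd(); t=get_tcp_pos()
    print(round(get_time(),2),round(z,5),round(t[2],5),np.round(f,1))
    if f[2]>8.3: break
cv2.imwrite("pics/s5.png",cv2.resize(read_camera("scene")[80:260,240:420,::-1],None,fx=3.3,fy=3.3,interpolation=cv2.INTER_CUBIC))
E
```

```text
[0.47597 0.0964  0.24379] [-1.1 -4.9  2.7]
13.57 0.2428 0.24355 [-1.7 -5.5  5.2]
13.96 0.2423 0.24324 [-2.2 -5.8  6.6]
14.34 0.2418 0.24287 [-2.5 -5.5  7.3]
14.72 0.2413 0.24256 [-2.9 -5.7  8.7]
```

View pics/s5.png

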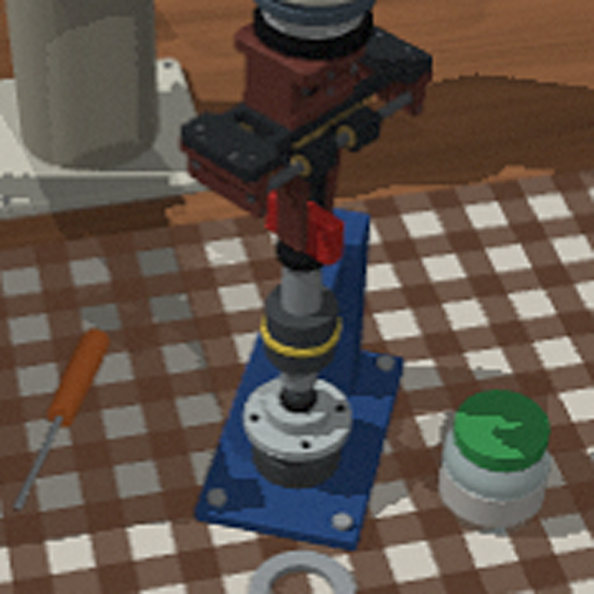

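Readings put the foot force at about 10 N: an Fz rise of about 10 N and 2.4 mm of spring travel since contact near z = 0.245. I'll hold that height and twist clockwise, correcting z for arm compliance as I go.

```bash
python3 - <<'E'
from h import *
p=np.load("p0.npy"); zc=.2413
for k in range(1,7):
    a=123.2-5.73*k
    j=inverse_kinematics([p[0],p[1],zc],quat(np.radians(a)))
    movej(j)
    f=np.mean([get_ft_force() for _ in range(4)],0); t=get_tcp_pos(); 
    print(round(get_time(),2),round(yaw(),1),round(zc,5),np.round(t,5),np.round(f,1),round(get_ft_torque()[2],2),round(get_grip_width()*88,2))
    zc+=np.clip(.6*(.2425-t[2]),-.0003,.0003)
np.save("zc.npy",zc)
E
```

```text
15.03 117.4 0.2413 [0.47602 0.09634 0.24253] [-2.7 -5.9  9.1] -0.05 15.64
15.28 111.7 0.24128 [0.47602 0.0964  0.24254] [-2.3 -5.4  9.5] -0.07 15.87
15.53 106.0 0.24126 [0.47601 0.09644 0.24254] [-3.3 -5.  10.1] -0.03 15.44
15.78 100.3 0.24123 [0.476   0.09648 0.24254] [-2.9 -5.  10.3] 0.03 16.2
16.02 94.5 0.24121 [0.47583 0.09645 0.24247] [-3.2 -5.4 10.4] 0.01 15.91
16.27 88.8 0.24123 [0.47579 0.09647 0.24247] [-3.3 -4.6 10.9] -0.0 15.97
```

```bash
python3 - <<'E'
from h import *
cv2.imwrite("pics/w6.png",cv2.resize(read_camera("wrist")[40:320,180:460,::-1],None,fx=2.1,fy=2.1,interpolation=cv2.INTER_CUBIC))
print(get_time(),get_ft_torque())
E
```

```text
16.325 [-0.98749416  0.88310808  0.01105406]
```

View pics/w6.png

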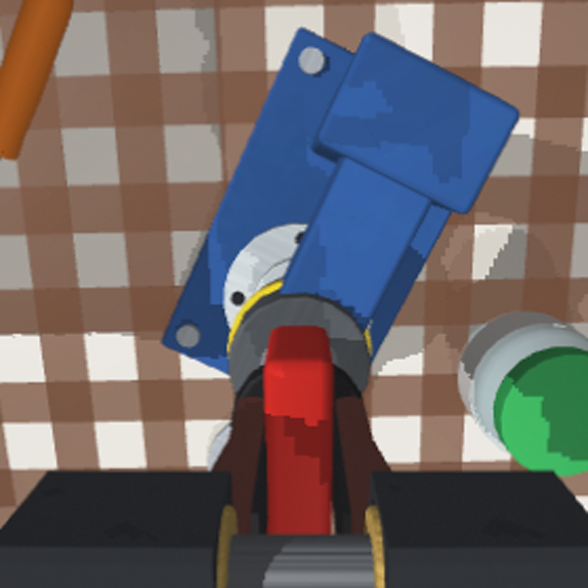

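The wing at (298,430) is still aligned with the jaws. I'll keep turning clockwise.

```bash
python3 - <<'E'
from h import *
p=np.load("p0.npy"); zc=float(np.load("zc.npy")); a=88.8
L=[]
for k in range(1,6):
    a-=4.6
    j=inverse_kinematics([p[0],p[1],zc],quat(np.radians(a)))
    movej(j)
    f=np.mean([get_ft_force() for _ in range(4)],0); t=get_tcp_pos(); 
    print(round(get_time(),2),round(a,1),round(yaw(),1),round(zc,5),np.round(t,5),np.round(f,1),round(get_ft_torque()[2],2),round(get_grip_width()*88,2))
    if abs(f[2]-10)>5: break
    zc+=np.clip(.6*(.2425-t[2]),-.0003,.0003)
np.save("zc.npy",zc)
cv2.imwrite("pics/w7.png",cv2.resize(read_camera("wrist")[40:320,180:460,::-1],None,fx=2.1,fy=2.1,interpolation=cv2.INTER_CUBIC))
E
```

```text
16.57 84.2 84.2 0.24125 [0.47597 0.09636 0.24246] [-2.3 -5.5 10.2] -0.0 15.75
16.82 79.6 79.6 0.24127 [0.47554 0.09668 0.24243] [-4.9 -3.3 10. ] 0.2 15.7
17.07 75.0 75.0 0.24131 [0.47597 0.09647 0.24246] [-1.9 -5.5  8.8] -0.26 15.9
17.32 70.4 70.4 0.24133 [0.47544 0.09675 0.24244] [-6.1 -0.9 11.3] -0.18 15.79
17.57 65.8 65.8 0.24137 [0.47626 0.09643 0.24245] [-1.1 -6.2  7. ] -0.42 16.22
```

View pics/w7.png

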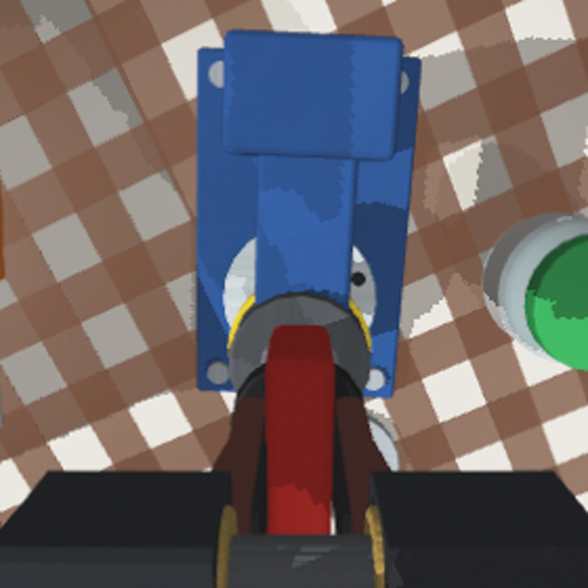

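The wing is back at roughly its starting direction. The torque is negative, so the cam is pulling it closed. I'll now push on to the stop in small steps.

```bash
python3 - <<'E'
from h import *
p=np.load("p0.npy"); zc=float(np.load("zc.npy")); a=65.8
for k in range(1,8):
    a-=1.
    movej(inverse_kinematics([p[0],p[1],zc],quat(np.radians(a)))); wait(.1)
    F=[];M=[]
    for _ in range(4): F.append(get_ft_force());M.append(get_ft_torque()[2]);wait(.02)
    f=np.mean(F,0); t=get_tcp_pos()
    print(round(get_time(),2),round(a,1),round(yaw(),1),np.round(t,5),np.round(f,1),np.round(np.mean(M),2),round(get_grip_width()*88,2))
    if np.mean(M)>.6: break
np.save("zc.npy",zc); np.save("a.npy",a)
cv2.imwrite("pics/w8.png",cv2.resize(read_camera("wrist")[40:320,180:460,::-1],None,fx=2.1,fy=2.1,interpolation=cv2.INTER_CUBIC))
E
```

```text
18.04 64.8 64.8 [0.47652 0.09628 0.24247] [ 0.6 -6.6  6.5] -0.23 15.89
18.46 63.8 63.8 [0.4765  0.09627 0.24247] [ 0.1 -6.4  6.6] -0.13 15.99
18.88 62.8 62.9 [0.47653 0.09628 0.24247] [-0.  -5.8  6.3] 0.39 15.86
19.29 61.8 61.9 [0.47655 0.09627 0.24247] [ 0.2 -5.9  6.5] 0.74 15.7
```

View pics/w8.png

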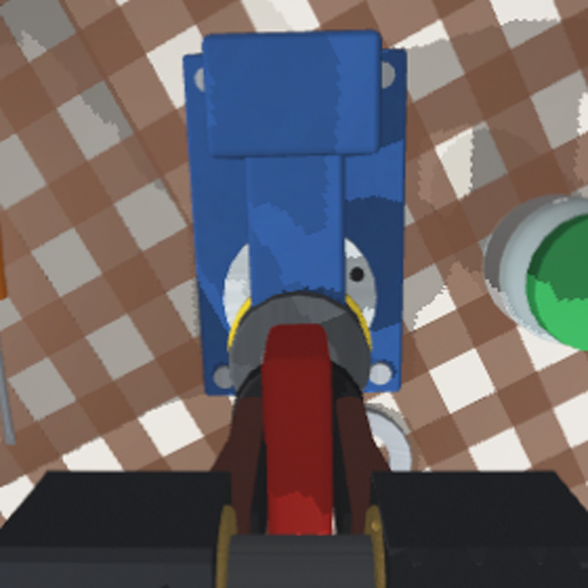

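The torque rises steeply below 63° and the wing lines up with the fixture arm, so the knob is at its stop. z stayed at 0.2425. I'll relieve the twist slightly, let go and retreat.

```bash
python3 - <<'E'
from h import *
p=np.load("p0.npy"); zc=float(np.load("zc.npy"))
movej(inverse_kinematics([p[0],p[1],zc+.0005],quat(np.radians(62.7)))); wait(.15)
print(get_time(),get_tcp_pos(),np.round(get_ft_force(),1),get_ft_torque()[2])
command_gripper(1.0); wait(.1)
t=get_tcp_pos(); print(get_time(),t,np.round(get_ft_force(),1),np.round(get_ft_torque(),2),get_grip_width())
movel([t[0],t[1],t[2]+.10],v=.15); wait(.2)
print(get_time(),get_tcp_pos(),np.round(get_ft_force(),1))
np.savez("w9.npz",p=get_tcp_pos(),r=rot())
cv2.imwrite("pics/w9.png",cv2.resize(read_camera("wrist")[60:300,200:440,::-1],None,fx=2.4,fy=2.4,interpolation=cv2.INTER_CUBIC))
cv2.imwrite("pics/s9.png",cv2.resize(read_camera("scene")[80:260,240:420,::-1],None,fx=3.3,fy=3.3,interpolation=cv2.INTER_CUBIC))
E
```

```text
19.7417 [0.47645325 0.09624664 0.24250164] [ 0.5 -6.   2.3] 0.39183289240143115
21.0167 [0.47587689 0.09639923 0.24190259] [-0.  -0.1 -0.4] [-0.06 -0.03  0.01] 1.0002584462065824
22.0333 [0.47540148 0.09631316 0.34086751] [-0.6  0.2  0.2]
```

View pics/w9.png

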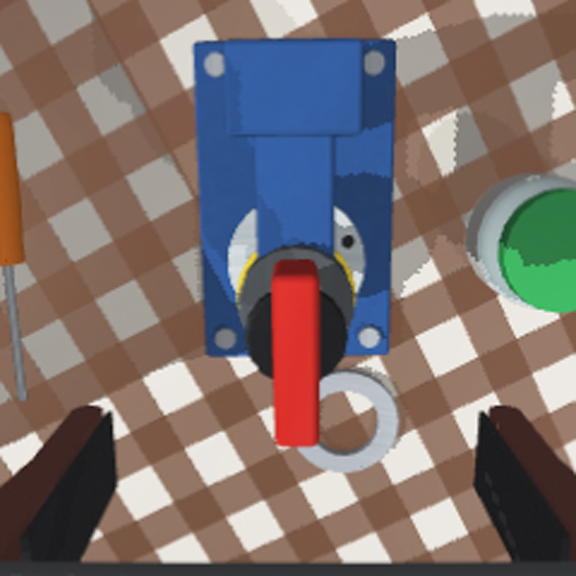

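View pics/s9.png

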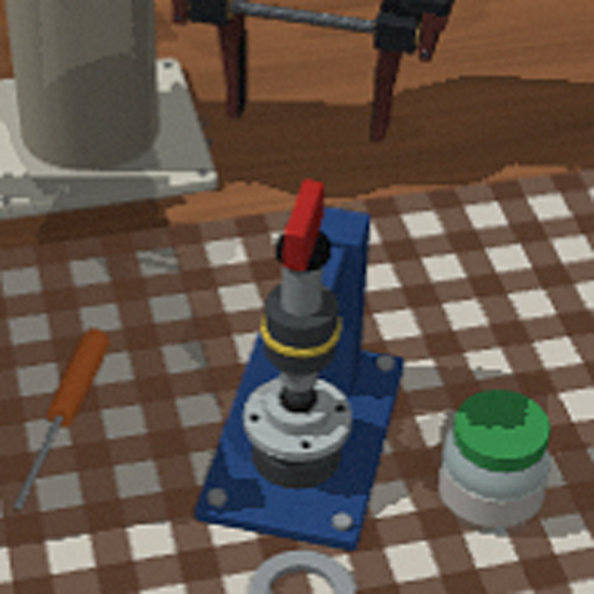

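The picture shows the wing at (296,352) parallel to the fixture arm, the foot seated on the boss and the fingers clear. The tub, driver and ring look undisturbed. I'm handing in.

```bash
python3 - <<'E'
from h import *
print(get_time(),np.round(get_qvel(),3)); print(job_done())
E
```

```text
22.1333 [ 0.002 -0.003 -0.005  0.    -0.     0.   ]
the job is handed in; nothing more can be done
None
```

I loosened the knob, pressed the foot onto the part, locked the post again and handed the job in at 22 s of the 45 s allowed. The station gives no verdict.

- **Unlocking:** I turned the wing about 1.0 rad counter-clockwise. The torque had fallen to about zero before I slid the post.
- **Pressing:** I slid the post down about 28 mm. The foot touched when the TCP was near z = 0.245, and I pressed about 2.5 mm further. From the spring travel and the 9–11 N at the wrist, I estimate 10–13 N on the foot. I had no direct foot-force reading.
- **Locking:** I held the height within 0.1 mm while turning clockwise until the torque rose steeply at the stop (+0.74 N m). Then I eased the twist, opened the gripper and backed off 100 mm.

**Last checks:** The wrist force read about zero after release. The pictures show the wing in line with the fixture arm and the foot on the boss. By eye, the tub, screwdriver and ring have not moved.

**Disagreements:**
- The wrist force along the post read about -3.5 N between sliding steps, where I expected about +1 N. I put this down to friction holding the post at rest, but it adds to the uncertainty in the foot force.
- As the cam clamped, the wrist force fell from about 11 N to 6.5 N with the height unchanged. I read that as the clamp taking up load.
- I checked the post's height after release only by eye.

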